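# Seat the sample vial under the photometer's push-latch cover

### The job

The capped vial in the photometer stands a little too high for a reading. With the fingertips, press down the front of the grey sample cover and let go so that it springs open, push the vial straight down until it is fully home, then swing the cover shut and press it down until it latches and stays shut when you let go. Only touch and push: do not grip or lift the vial or anything else, and leave the things standing round the instrument where they are.

Things in the scene. Friction and masses are not known exactly. Their poses are not given: they have to be found in the camera images.
- photometer: white bench photometer, fixed, 190 deep (x) by 140 wide (y) mm; origin under its centre on the bench, x to its rear, z up. Sloping console in front (up to 63 mm high), behind it the sample block (x -15 to 95, flat top 60 high) with the cover. Under the cover: round vial well at x 41, y 0; latch post at x 11.5 to 17.5, y -15 to 13, 85 high; low walls at y +-32 and x 78, 72 high
- cover (a joint): hinge angle of the grey sample cover, rad. Near 0: latched; about 1.7: sprung wide open; it can be pressed below 0. Push-push latch: press the latched cover's front edge down 6 mm to its firm stop (-0.07; 2 to 6 N before the stop) and let go: a damped spring opens it in 1.5 s. Swing it down past 0 to the firm stop (about -0.065), let go: it latches near 0. Let go before the stop, it springs open
- cover_hinge (a point): middle of the cover's hinge axis (parallel to the photometer's y, at its x 84, z 70 mm). The cover is a hollow shell 76 mm wide that reaches 84 mm forward from here when shut; its flat top lies 24 mm above the axis, its rim 3 mm below it. When wide open its hollow side faces the robot and the flat top faces the rear; closing it takes 1 to 4 N at the front edge
- cover_press (a point): middle of the black press pad on the cover's flat top, 12 mm from its front edge, 72 mm from the hinge axis measured along the flat top; swings with the cover. 94 mm above the bench when shut; when wide open about 138 mm above the bench, on the cover's rear side
- vial (a joint): height of the vial above its fully seated position, m: 0 is fully home; it starts 6 to 10 mm high, held by a friction clip (2 N), and stays where it is pushed to
- vial_top (a point): centre of the flat top of the vial's white screw cap (24 mm in diameter, 11 mm tall); 74.5 mm above the bench when home. The vial moves only straight up and down
- spare_vial: loose white-capped vial like the one in the instrument, 24 mm in diameter, 60 mm tall, standing on the bench by the right side of the photometer; origin at its foot. To be left alone
- dropper: amber dropper bottle, 38 mm in diameter, 107 mm tall, standing left of the photometer; origin at its foot. To be left alone
- beaker: small glass beaker, 48 mm in diameter, 59 mm tall, standing right of the photometer; origin at its foot. To be left alone

How it is judged:
On the way, in this order (a step that is already met when the one before it is completed fails the run):
1. the cover has been pressed and has sprung open (value of joint cover above 1.5 rad), for 0.2 s.
2. the vial is pushed fully home (value of joint vial below 0.002 m), for 0.2 s.
At the end, for the whole second after the job is handed in: the cover is shut, latched and at rest (hinge angle within 0.02 rad of 0) and the vial is home (less than 2 mm high) (value of joint cover between -0.02 and 0.02 rad and velocity of joint cover between -0.05 and 0.05 rad/s and value of joint vial below 0.002 m); the robot touches nothing.
It fails at once if the vial is pulled up (value of joint vial above 0.013 m).
It fails at once if the spare vial is moved, tipped or lifted (distance of spare_vial from where it was at the start of the episode above 0.015 m or angle between spare_vial's own z axis and vertical above 0.3 rad).
It fails at once if the dropper bottle is moved, tipped or lifted (distance of dropper from where it was at the start of the episode above 0.015 m or angle between dropper's own z axis and vertical above 0.3 rad).
It fails at once if the beaker is moved, tipped or lifted (distance of beaker from where it was at the start of the episode above 0.015 m or angle between beaker's own z axis and vertical above 0.3 rad).
It also fails if it takes over 51 s, if anything falls off the work surface, if the arm or the gripper's body presses on something with over 40 N, if the wrist force passes 120 N, or if a joint passes its speed limit or range.

### The arm

A 6-joint arm with a two-finger parallel gripper is mounted at the origin on a cart in front of the work surface, level with it; the furniture and walls round the work are solid. World frame = base frame: x ahead of the robot, y to its left, z up, the work surface at z = 0. Lengths are in m, angles in rad, forces in N, time in s.
With the tool pointing down it reaches from about 0.375 to 0.9 m from the base axis. Payload 3.1 kg.
Tool frame: the origin (TCP) lies on the centre line of the jaws, within the pads' length; the fingertips stand 19 mm ahead of it and the grasp point (between the pads) is the TCP; z points along the fingers, y is the direction in which the jaws open and shut (so a half turn about z gives the same grasp; the last joint's range is limited). The gripper opens to 85 mm and grips with 20 to 120 N. Pads are 22 mm wide; open, the fingers measure 114 mm over their backs; the gripper's body (76 mm by 85 mm) begins 54 mm behind the grasp point. The pads swing forward as they close: fully open they stand 13 mm farther back than shut.
Start: joints at [-1.375, 0.527, 1.433, -0, 1.181, -0.178], TCP at [0.229, -0.582, 0.25] pointing down, gripper open.
Joint ranges: [-3.08, 3.08], [-0.75, 2.2], [0.22, 2.44], [-1.43, 4.57], [0, 2.65], [-2.85, 2.85]. Speed limits (rad/s): [2.79, 2.79, 3.14, 3.14, 3.14, 3.14].

### API

Orientations are given as a unit quaternion [x, y, z, w].
In Python, from station import manip, imaging, workorder gives the robot as it stands.
- The arm moves only by the shell command python3 -m creep 'ROWS' [FORCE]. ROWS is a JSON object of lists of equal length, an entry for each row: "claw": the finger opening in cm, from 0 to 8.54; "dp": the shift along the tool's x, y, z in cm, a list of three; "roll": the turn about the tool's z in rad. In form: {"claw": [claw, ...], "dp": [[dx, dy, dz], ...], "roll": [roll, ...]}. A call has 1 to 12 rows; each row is the pose to reach, as a shift and turn from the pose commanded when the call began, along the tool's axes at that moment; what a row does not reach only later rows make up. A row lasts 1/10 s, in which the tool goes at most 50 mm and 8.59 degrees, less where a joint would pass 70% of its speed; a pose out of reach is approached as far as the arm can. A call with a gripper value outside its range is refused whole. The fingers move at their own pace and stop on an object; FORCE is the grip in N (left out, the last holds). Time passes only in rows, so rows that repeat a pose let the fingers close. It gives the time, the measured TCP pose, the force and the opening at its end, in the units of the state.
- manip.sense(): the state, without advancing time (a new reading comes with each control period).
- imaging.snapshot(name): name is "scene" or "top" or "wrist"; returns a dict with "image" (384x512x3 uint8, red, green, blue), "z_map" (384x512 float32, m along the optical axis (not along the pixel's ray), 0 where there is no reading), "vfov" (degrees; the focal length in pixels is half the picture's height over the tangent of half this angle, whatever the lens; pixels are square), "cx", "cy" (the principal point, pixels), "R" (3x3) and "t" (3): a world point X has camera coordinates R X + t. Camera axes: x right, y down, z forward; pixel columns grow to the right and rows downward; lengths in m; the calibration is good to about 2 mm. A picture is of the moment at which its call begins.
- workorder.sign_off(): hands the job in, once; it reports no verdict.
The state is a dict: "t": time; "q": joint angles; "qd": joint speeds; "tau": joint torques, N m; "tcp_pos": TCP position; "tool_rot": TCP orientation; "force": force on the tool from outside, world axes, zero at the start; "ft_torque": the same for the moment, N m; "finger_gap": opening from 0.0 (shut) to 1.0 (fully open).
Only numpy, scipy, OpenCV 4.12 (cv2) and the standard library are available. Lean on these libraries where they do the work, as an engineer would, in place of code of your own. Each camera call takes 0.05 s, during which the arm holds its last target.

## Working session

There is one attempt and no reset: what is moved stays moved. The work goes in short steps, Python scripts to look and compute and a shell command to move; the robot and the scene stay as the last step left them, time stands still between calls to the robot, and variables do not carry over. Pictures are saved under pics/ and viewed, and the job is handed in when it is done.

```bash
ls; mkdir -p pics
python3 - <<'E'
from station import manip, imaging
import cv2, json, numpy as np
s=manip.sense(); print(s)
for n in ["scene","top"]:
    d=imaging.snapshot(n); cv2.imwrite(f"pics/{n}0.png",cv2.cvtColor(d["image"],cv2.COLOR_RGB2BGR))
    np.savez(f"{n}0.npz",**d); print(n,d["vfov"],d["cx"],d["cy"],d["R"],d["t"])
E
```

```text
pics
{'t': 0.0, 'q': array([-1.37446167e+00,  5.28460886e-01,  1.43392543e+00,  6.42386428e-05,
        1.18139381e+00, -1.78519196e-01]), 'qd': array([ 0.00026229, -0.00129878,  0.00040387,  0.00083805,  0.00080292,
        0.00109296]), 'tau': array([ 7.04891263e-04, -4.42351770e+01, -1.78023612e+01, -6.48348737e-05,
        8.48212367e-03, -2.75324425e-06]), 'tcp_pos': array([ 0.22873183, -0.58090762,  0.24932947]), 'tool_rot': array([ 9.82488622e-01,  1.86319380e-01,  1.99576375e-05, -1.09395665e-03]), 'force': array([-0.76210811,  0.17508336, -0.33110013]), 'ft_torque': array([ 0.0072114 , -0.02716487, -0.00238872]), 'finger_gap': 0.9980507384886126}
scene 42.689765946285696 245.45114448812203 199.3636173173669 [[-0.81380256 -0.58081921 -0.01935058]
 [-0.39001262  0.57053731 -0.72275676]
 [ 0.43083123 -0.58063433 -0.69083154]] [0.43109725 0.27896304 0.80539214]
top 54.114512231469845 264.9005457505769 189.14403129371433 [[-0.02253833 -0.99974494  0.00144205]
 [-0.99196483  0.02218328 -0.12455388]
 [ 0.12449012 -0.0042377  -0.9922118 ]] [0.04505931 0.52514128 0.87862507]
```

View pics/scene0.png

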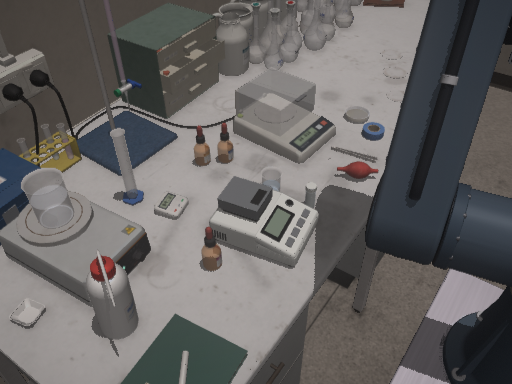

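View pics/top0.png

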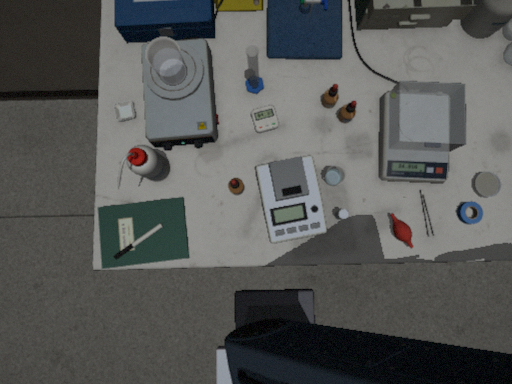

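The photometer is at about (290,198) in the top view, with the cover and its black pad at (290,178). The dropper is at (236,185), the beaker at (333,176) and the spare vial at (343,213). I'll enlarge these.

```bash
cat > h.py <<'E'
import numpy as np, cv2
def load(n): 
    d=dict(np.load(n)); d["f"]=d["image"].shape[0]/2/np.tan(np.radians(d["vfov"])/2); return d
def ray(d,u,v):
    c=-d["R"].T@d["t"]; r=d["R"].T@np.array([(u-d["cx"])/d["f"],(v-d["cy"])/d["f"],1]); return c,r
def atz(d,u,v,z):
    c,r=ray(d,u,v); return c+r*(z-c[2])/r[2]
def dep(d,u,v):
    c,r=ray(d,u,v); return c+r*d["z_map"][int(round(v)),int(round(u))]
def proj(d,X):
    p=d["R"]@np.asarray(X)+d["t"]; return p[:2]/p[2]*d["f"]+[d["cx"],d["cy"]]
def crop(d,x0,y0,x1,y1,k,fn):
    im=cv2.cvtColor(d["image"][y0:y1,x0:x1],cv2.COLOR_RGB2BGR)
    im=cv2.resize(im,None,fx=k,fy=k,interpolation=cv2.INTER_CUBIC); 
    for u in range(x0,x1,10): cv2.putText(im,str(u),((u-x0)*k,8),0,.3,(0,0,255)); cv2.line(im,((u-x0)*k,10),((u-x0)*k,16),(0,0,255))
    for v in range(y0,y1,10): cv2.putText(im,str(v),(0,(v-y0)*k+4),0,.3,(0,0,255)); cv2.line(im,(20,(v-y0)*k),(26,(v-y0)*k),(0,0,255))
    cv2.imwrite(fn,im)
E
python3 - <<'E'
from h import *
d=load("top0.npz"); crop(d,225,145,360,250,5,"pics/top0c.png")
s=load("scene0.npz"); crop(s,195,160,325,275,5,"pics/scene0c.png")
E
```

```text
(no output)
```

View pics/top0c.png

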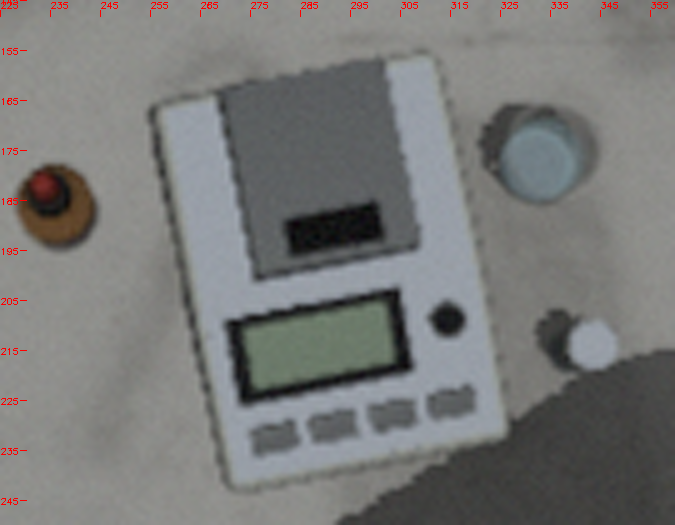

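View pics/scene0c.png

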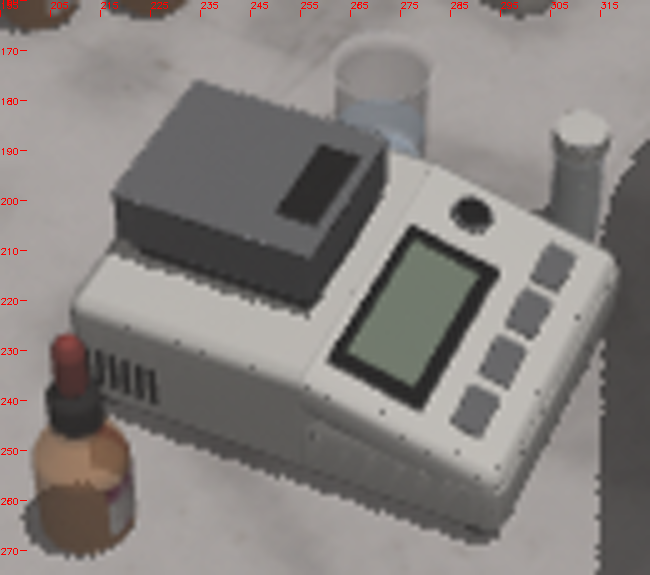

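In the top crop, the pad centre is at about (291.9,190.7). The cover-top corners are at about (276.2,199), (308.2,193.5), (269,163) and (301.4,157). I'll convert these at z = 0.094 and check them against depth and the sizes given.

Run:
```python
from h import *
d=load("top0.npz"); s=load("scene0.npz")
np.set_printoptions(precision=4,suppress=True)
P={k:atz(d,*uv,.094) for k,uv in dict(FL=(276.2,199.5),FR=(308.4,193.3),RL=(268.8,163),RR=(301.4,157),pTL=(282.2,189),pTR=(300.6,185.6),pBR=(301.6,192.2),pBL=(283.2,196)).items()}
for k,v in P.items(): print(k,v)
n=np.linalg.norm
print("w",n(P["FL"]-P["FR"]),n(P["RL"]-P["RR"]),"len",n(P["FL"]-P["RL"]),n(P["FR"]-P["RR"]))
for v in (P["FL"]-P["FR"],P["RL"]-P["RR"],P["pTL"]-P["pTR"],P["pBL"]-P["pBR"]): print("yaw from y",np.degrees(np.arctan2(v[1],v[0]))-90)
for v in (P["RL"]-P["FL"],P["RR"]-P["FR"]): print("yaw from x",np.degrees(np.arctan2(v[1],v[0])))
pc=sum(P[k] for k in("pTL","pTR","pBR","pBL"))/4; print("pad",pc,dep(d,291.4,190.2), dep(d,288,175))
# scene view pad corners
S=[(251.0,202.3),(260.5,189.2),(266.6,190.8),(258,205)]
print("scene pad",sum(atz(s,*q,.094) for q in S)/4, dep(s,258,197), "proj",proj(s,pc))
# body, base outline by depth: fit using top points z .06..., 
for nm,uv,z in(("dropper",(236.5,186),.0),("spare",(343.3,213.8),.06),("beaker",(333,177),.03)): print(nm,atz(d,*uv,z),dep(d,*uv))
# body top edges
Z=d["z_map"]; H=Z.shape
pts=[]
for v in range(145,250):
  for u in range(250,330):
    if Z[v,u]>0: pts.append(dep(d,u,v))
pts=np.array(pts); 
for lo,hi in((.055,.066),(.09,.098)):
    m=pts[(pts[:,2]>lo)&(pts[:,2]<hi)][:,:2].astype(np.float32); r=cv2.minAreaRect(m); print(lo,len(m),r)
m=pts[(pts[:,2]>.02)][:,:2].astype(np.float32); print(cv2.minAreaRect(m))
m=pts[(pts[:,2]>.085)]; print("cover z med",np.median(m[:,2]),m.mean(0))
```

```text
FL [0.4943 0.0086 0.094 ]
FR [ 0.5067 -0.0645  0.094 ]
RL [0.5782 0.0233 0.094 ]
RR [ 0.5905 -0.0515  0.094 ]
pTL [ 0.5178 -0.0056  0.094 ]
pTR [ 0.5246 -0.0475  0.094 ]
pBR [ 0.5095 -0.0492  0.094 ]
pBL [ 0.5018 -0.0074  0.094 ]
w 0.07410664754131081 0.07582207161967112 len 0.08522698623605934 0.08479608488321934
yaw from y 9.65336640709205
yaw from y 9.32060334809978
yaw from y 9.256892864385634
yaw from y 10.433555568860612
yaw from x 9.91523937039067
yaw from x 8.758303698565058
pad [ 0.5134 -0.0274  0.094 ] [ 0.5145 -0.0262  0.0949] [ 0.5494 -0.0196  0.095 ]
scene pad [ 0.514  -0.0277  0.094 ] [ 0.5141 -0.0242  0.096 ] proj [259.1982 196.9196]
dropper [0.5397 0.1043 0.    ] [0.5288 0.0986 0.08  ]
spare [ 0.4606 -0.1482  0.06  ] [ 0.4605 -0.148   0.0611]
beaker [ 0.5525 -0.1337  0.03  ] [ 0.554  -0.1355  0.0206]
0.055 1841 ((0.5244041681289673, -0.04088422656059265), (0.14326992630958557, 0.17314916849136353), 9.952094078063965)
0.09 1282 ((0.5428548455238342, -0.019927315413951874), (0.08824243396520615, 0.07610810548067093), 9.996862411499023)
((0.5027350783348083, -0.04666736721992493), (0.1898537278175354, 0.17936089634895325), 9.916240692138672)
cover z med 0.0944507299386036 [ 0.542  -0.0199  0.0944]
```

```bash
cat >> h.py <<'E'
from scipy.spatial.transform import Rotation as Ro
YAW=np.radians(9.6); O=np.array([0.5012,-0.0285,0.])
RZ=Ro.from_euler('z',YAW)
def w(lx,ly,z): return O+RZ.apply([lx,ly,z])   # photometer local -> world
def loc(X): return RZ.inv().apply(np.asarray(X)-O)
def dp(s,target,yaw=YAW):
    r=Ro.from_quat(s["tool_rot"]); x=r.apply([1,0,0]); cur=np.arctan2(x[1],x[0])
    return np.round(r.inv().apply(target-s["tcp_pos"])*100,2), round(cur-yaw,3)
E
python3 - <<'E'
from h import *; from station import manip
s=manip.sense(); print(dp(s,w(.012,0,.16)), w(.012,0,.094), w(.041,0,.08)); print(loc([.4606,-.1482,0]),loc([.5525,-.1337,0]),loc([.5397,.1043,0]))
E
```

```text
(array([ 46.75, -41.18,   9.04]), np.float64(0.207)) [ 0.51303195 -0.02649878  0.094     ] [ 0.54162584 -0.02166248  0.08      ]
[-0.05999366 -0.11125291  0.        ] [ 0.03303752 -0.11228202  0.        ] [0.06010774 0.12451968 0.        ]
```

```bash
python3 -m creep '{"claw":[0,0,0,0,0,0,0,0,0,0,0,0],"dp":[[3.9,-3.4,0],[7.8,-6.9,0],[11.7,-10.3,0],[15.6,-13.7,0],[19.5,-17.2,0],[23.4,-20.6,0.5],[27.3,-24,1],[31.2,-27.5,2],[35.1,-30.9,3],[39,-34.3,4],[42.9,-37.7,5],[46.7,-41.2,6]],"roll":[0.02,0.04,0.06,0.08,0.1,0.12,0.14,0.16,0.18,0.2,0.207,0.207]}' 40
python3 - <<'E'
from h import *; from station import manip
s=manip.sense(); print(s); print(dp(s,w(.012,0,.145)))
E
```

```text
t: 1.3
tcp_pos: [0.501, -0.0499, 0.1951]
tool_rot: [0.996, 0.084, -0.0, 0.0]
force: [1.1, -1.6, -0.1]
finger_gap: 0.001
{'t': 1.3, 'q': array([-3.21485412e-01,  4.46195621e-01,  1.79101839e+00, -1.29509602e-04,
        9.04434312e-01,  1.08173039e+00]), 'qd': array([ 1.00851767,  0.33178294, -0.28507033, -0.00152204, -0.06853947,
        0.99680027]), 'tau': array([ -2.64519721, -38.08345914, -11.36077523,   0.07419942,
         0.253948  ,  -0.63531362]), 'tcp_pos': array([ 0.50099146, -0.04988543,  0.19510597]), 'tool_rot': array([ 9.96488297e-01,  8.37321398e-02, -4.56469550e-05,  3.58040894e-05]), 'force': array([ 1.06256017, -1.57546547, -0.10799634]), 'ft_torque': array([-0.01914006, -0.03028811,  0.0259117 ]), 'finger_gap': 0.0012527024018502695}
(array([ 1.58, -2.11,  5.01]), np.float64(0.0))
```

```bash
python3 -m creep '{"claw":[0,0],"dp":[[0,0,2],[0,0,4]],"roll":[0,0]}'
python3 -m creep '{"claw":[0],"dp":[[0,0,0]],"roll":[0]}'
python3 - <<'E'
from h import *; from station import manip,imaging
s=manip.sense(); print(dp(s,w(.012,0,.123))); print(s["force"])
for n in["scene","wrist"]:
    np.savez(n+"1.npz",**imaging.snapshot(n)); 
d=load("scene1.npz"); crop(d,195,130,325,245,5,"pics/scene1c.png")
d=load("wrist1.npz");  cv2.imwrite("pics/wrist1.png",cv2.cvtColor(d["image"],cv2.COLOR_RGB2BGR))
E
```

```text
t: 1.5
tcp_pos: [0.5011, -0.0497, 0.155]
tool_rot: [0.996, 0.086, 0.0, 0.0]
force: [0.3, 0.6, -0.2]
finger_gap: -0.001
t: 1.6
tcp_pos: [0.4986, -0.0505, 0.1533]
tool_rot: [0.996, 0.085, -0.003, -0.001]
force: [0.3, 0.2, 1.0]
finger_gap: -0.001
(array([ 1.85, -2.11,  3.03]), np.float64(0.002))
[0.31855691 0.15797482 0.96984454]
```

View pics/scene1c.png

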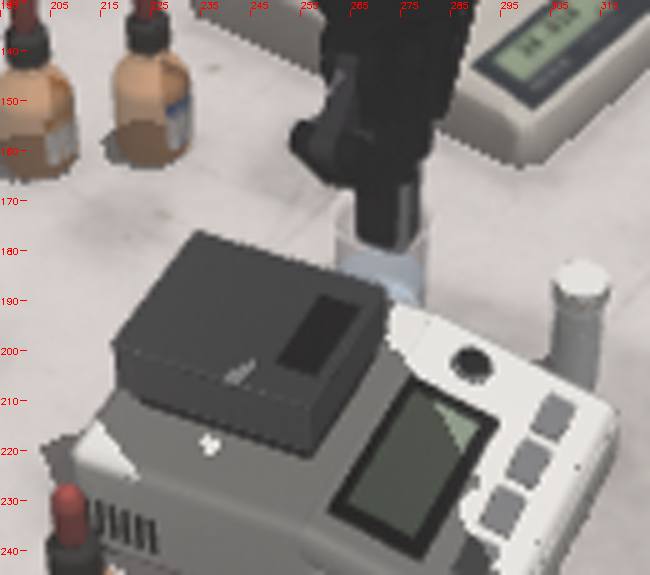

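View pics/wrist1.png

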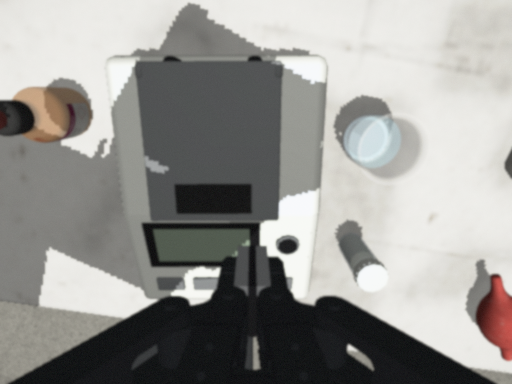

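The wrist view shows the shut fingers at about (250,265) and the black pad at (213,198), so the tool still has to move left and forward. It stopped short because the last rows were rate-limited. I'll correct that now.

```bash
python3 -m creep '{"claw":[0,0,0],"dp":[[1.85,-2.1,0],[1.85,-2.1,1.5],[1.85,-2.1,1.5]],"roll":[0,0,0]}'
python3 - <<'E'
from h import *; from station import manip,imaging
s=manip.sense(); print(dp(s,w(.012,0,.123))); print(s["force"])
d=load("wrist1.npz"); c=-d["R"].T@d["t"]; print("cam rel tcp then", RZ.inv().apply(c-np.array([.4986,-.0505,.1533])), d["R"][2])
print(loc(dep(d,213,198)),loc(dep(d,372,276)),loc(dep(d,371,142)))
np.savez("wrist2.npz",**imaging.snapshot("wrist"));d=load("wrist2.npz");  cv2.imwrite("pics/wrist2.png",cv2.cvtColor(d["image"],cv2.COLOR_RGB2BGR))
E
```

```text
t: 2.0
tcp_pos: [0.515, -0.0281, 0.1407]
tool_rot: [0.996, 0.084, -0.0, -0.0]
force: [-0.5, -0.1, -0.3]
finger_gap: 0.002
(array([-0.16, -0.19,  1.77]), np.float64(0.0))
[-0.50141255 -0.07275444 -0.30367194]
cam rel tcp then [ 0.07720843 -0.0023372   0.12480407] [-0.29893194 -0.05095234 -0.95291319]
[ 0.01335673 -0.00134681  0.09533053] [-0.05750942 -0.11214963  0.06100775] [ 0.03529533 -0.11429046  0.022657  ]
```

View pics/wrist2.png

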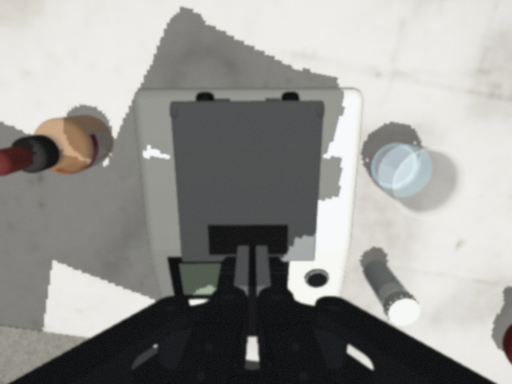

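The wrist view shows the tips at about (252,250), over the front part of the black pad (248,240). Its depth puts the pad at local (13,-1,95 mm), which agrees with the other cameras. I'll descend to just above it.

```bash
python3 -m creep '{"claw":[0,0,0],"dp":[[-0.1,-0.1,1.5],[-0.1,-0.1,2.3],[-0.1,-0.1,2.3]],"roll":[0,0,0]}'
python3 -m creep '{"claw":[0,0],"dp":[[0,0,0.3],[0,0,0.5]],"roll":[0,0]}'
python3 -m creep '{"claw":[0,0],"dp":[[0,0,0.2],[0,0,0.3]],"roll":[0,0]}'
```

```text
t: 2.35
tcp_pos: [0.5133, -0.0276, 0.1173]
tool_rot: [0.997, 0.083, -0.001, -0.0]
force: [-0.0, -0.3, -0.2]
finger_gap: 0.004
t: 2.55
tcp_pos: [0.5142, -0.0275, 0.113]
tool_rot: [0.996, 0.084, 0.0, 0.0]
force: [-1.3, -1.8, 3.2]
finger_gap: 0.003
t: 2.75
tcp_pos: [0.5135, -0.0274, 0.1098]
tool_rot: [0.996, 0.084, -0.001, 0.0]
force: [-3.5, -1.5, 3.2]
finger_gap: -0.002
```

```bash
python3 -m creep '{"claw":[0,0],"dp":[[0,0,0.2],[0,0,0.3]],"roll":[0,0]}'
python3 -m creep '{"claw":[0,0],"dp":[[0,0,0.1],[0,0,0.2]],"roll":[0,0]}'
```

```text
t: 2.95
tcp_pos: [0.5134, -0.0274, 0.1081]
tool_rot: [0.996, 0.084, -0.0, 0.0]
force: [-6.6, -0.5, 23.9]
finger_gap: 0.005
t: 3.15
tcp_pos: [0.5135, -0.0274, 0.1078]
tool_rot: [0.996, 0.084, -0.0, 0.0]
force: [-10.1, -1.1, 36.6]
finger_gap: -0.002
```

The force is 37 N, so the cover is at its firm stop. I'll release it and retreat up and forward.

```bash
python3 -m creep '{"claw":[0,0,0,0,0,0,0,0,0,0,0,0],"dp":[[0,0,-2],[-2,0,-5],[-5,0,-8],[-6,0,-11],[-6,0,-13],[-6,0,-13],[-6,0,-13],[-6,0,-13],[-6,0,-13],[-6,0,-13],[-6,0,-13],[-6,0,-13]],"roll":[0,0,0,0,0,0,0,0,0,0,0,0]}'
python3 -m creep '{"claw":[0,0,0,0,0,0],"dp":[[0,0,0],[0,0,0],[0,0,0],[0,0,0],[0,0,0],[0,0,0]],"roll":[0,0,0,0,0,0]}'
python3 - <<'E'
from h import *; from station import manip,imaging
s=manip.sense(); print(loc(s["tcp_pos"]),s["force"])
for n in["scene","wrist"]:
    np.savez(n+"3.npz",**imaging.snapshot(n)); 
d=load("scene3.npz"); crop(d,195,130,325,245,5,"pics/scene3c.png")
d=load("wrist3.npz");  cv2.imwrite("pics/wrist3.png",cv2.cvtColor(d["image"],cv2.COLOR_RGB2BGR))
E
```

```text
t: 4.35
tcp_pos: [0.4547, -0.0372, 0.2342]
tool_rot: [0.996, 0.084, -0.0, -0.0]
force: [0.2, 0.9, 0.0]
finger_gap: -0.002
t: 4.95
tcp_pos: [0.4548, -0.0372, 0.2347]
tool_rot: [0.996, 0.084, 0.0, 0.0]
force: [-0.5, 0.4, 0.8]
finger_gap: -0.001
[-0.04719578 -0.00085084  0.23465555] [-0.53128991  0.37438469  0.84332138]
```

View pics/scene3c.png

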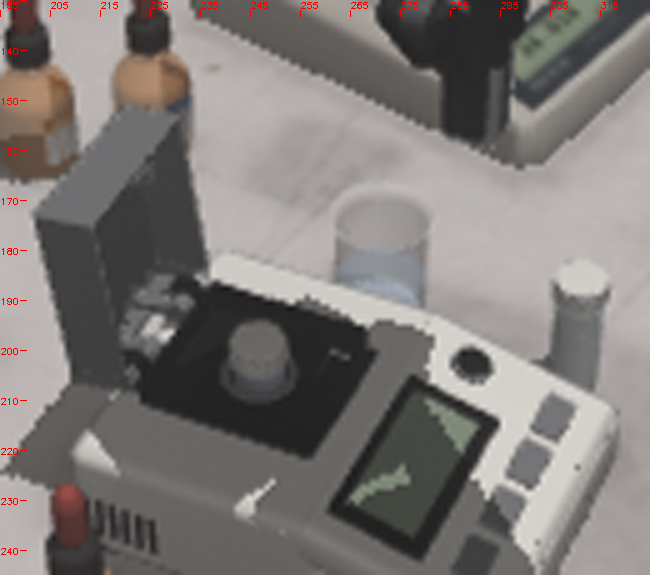

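View pics/wrist3.png

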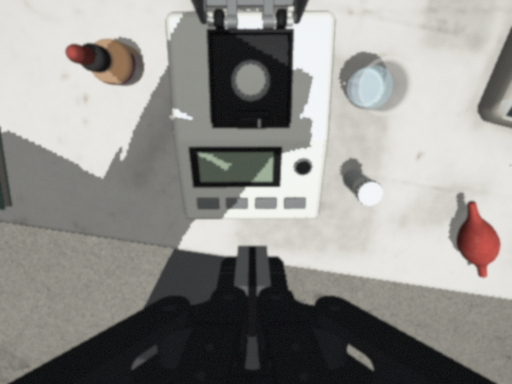

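The cover has sprung wide open. The scene crop shows its hollow side facing the robot, and the vial cap is at (250,80) in the wrist view. I'll measure the cap centre and height.

Run:
```python
from h import *; from station import manip
d=load("wrist3.npz"); p=dep(d,250,79); print("dep",loc(p)); print(loc(atz(d,250,79,p[2])), np.median(d["z_map"][70:90,240:260]))
s3=load("scene3.npz"); 
for z in(.0805,.0835): print(loc(atz(s3,247.4,197,z)))
print(loc(dep(s3,247,196)))
crop(d,190,0,310,140,5,"pics/w3c.png")
# cover top edge heights
s=manip.sense(); print(dp(s,w(.040,0,.125)),dp(s,w(.040,0,.0945)))
```

```text
dep [ 0.0400536  -0.00119749  0.08104784]
[ 0.0400536  -0.00119749  0.08104784] 0.26092428
[ 0.03987953 -0.00367273  0.0805    ]
[ 0.03845775 -0.00083999  0.0835    ]
[ 0.04069509 -0.00359352  0.08303729]
(array([ 8.72, -0.08, 10.96]), np.float64(0.0)) (array([ 8.72, -0.08, 14.01]), np.float64(0.0))
```

View pics/w3c.png

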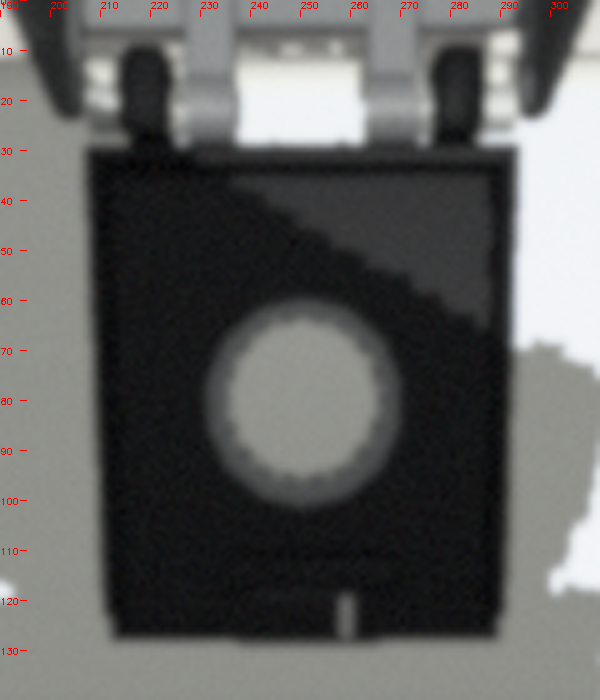

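The cap centre measures local (40,-1) mm and about 81–83 mm high, i.e. 6.5–8.5 mm above home, as expected. I'll move over it.

```bash
python3 -m creep '{"claw":[0,0,0,0,0,0],"dp":[[3,0,2],[6,0,4.5],[8.7,0,7.5],[8.7,0,10],[8.7,0,11],[8.7,0,11]],"roll":[0,0,0,0,0,0]}'
python3 - <<'E'
from h import *; from station import manip,imaging
s=manip.sense(); print(loc(s["tcp_pos"]),s["force"],dp(s,w(.040,-.001,.0935)))
np.savez("wrist4.npz",**imaging.snapshot("wrist"));d=load("wrist4.npz");  cv2.imwrite("pics/wrist4.png",cv2.cvtColor(d["image"],cv2.COLOR_RGB2BGR))
E
```

```text
t: 5.65
tcp_pos: [0.5391, -0.0223, 0.1231]
tool_rot: [0.996, 0.084, -0.002, -0.001]
force: [-0.5, -0.0, 0.9]
finger_gap: 0.002
[ 0.03835095 -0.00022911  0.12312003] [-0.50197416 -0.03003222  0.89173514] (array([0.18, 0.08, 2.96]), np.float64(0.0))
```

View pics/wrist4.png

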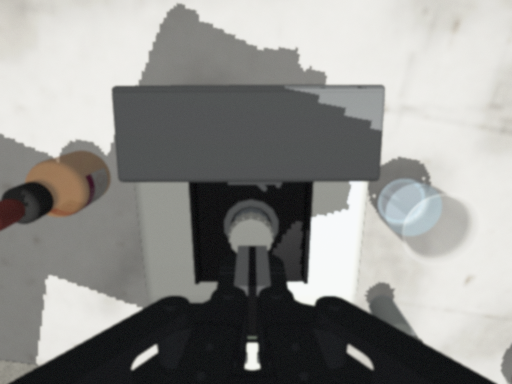

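The wrist view shows the tips at (252,250), directly in front of the cap at (250,228). That offset is parallax, and the tip sits 22 mm above the cap. I'll push down now.

```bash
python3 -m creep '{"claw":[0,0,0,0],"dp":[[0.1,0,1],[0.1,0,2],[0.1,0,2.3],[0.1,0,2.6]],"roll":[0,0,0,0]}'
python3 -m creep '{"claw":[0,0],"dp":[[0,0,0.2],[0,0,0.4]],"roll":[0,0]}'
python3 -m creep '{"claw":[0,0],"dp":[[0,0,0.2],[0,0,0.3]],"roll":[0,0]}'
```

```text
t: 6.1
tcp_pos: [0.5412, -0.0225, 0.0986]
tool_rot: [0.996, 0.084, -0.0, -0.0]
force: [-1.5, -1.7, 3.5]
finger_gap: -0.002
t: 6.3
tcp_pos: [0.5412, -0.0225, 0.0947]
tool_rot: [0.996, 0.084, -0.0, -0.0]
force: [-1.3, -0.1, 2.1]
finger_gap: -0.006
t: 6.5
tcp_pos: [0.5412, -0.0225, 0.0927]
tool_rot: [0.996, 0.084, -0.0, 0.0]
force: [-4.5, -0.2, 16.9]
finger_gap: -0.001
```

```bash
python3 -m creep '{"claw":[0,0,0],"dp":[[0,0,0.15],[0,0,0.15],[0,0,0.15]],"roll":[0,0,0]}'
python3 -m creep '{"claw":[0,0,0,0,0,0],"dp":[[0,0,-3],[-2,0,-7],[-4,0,-10],[-4,0,-12],[-4,0,-12],[-4,0,-12]],"roll":[0,0,0,0,0,0]}'
python3 - <<'E'
from h import *; from station import manip,imaging
s=manip.sense(); print(loc(s["tcp_pos"]),s["force"])
for n in["scene","wrist"]:
    np.savez(n+"5.npz",**imaging.snapshot(n)); 
d=load("scene5.npz"); crop(d,195,130,325,245,5,"pics/scene5c.png")
d=load("wrist5.npz");  cv2.imwrite("pics/wrist5.png",cv2.cvtColor(d["image"],cv2.COLOR_RGB2BGR))
E
```

```text
t: 6.8
tcp_pos: [0.5412, -0.0225, 0.0923]
tool_rot: [0.996, 0.084, 0.0, 0.0]
force: [-5.9, 0.9, 18.5]
finger_gap: -0.001
t: 7.4
tcp_pos: [0.5027, -0.0293, 0.2102]
tool_rot: [0.996, 0.084, 0.001, 0.0]
force: [0.4, 0.4, -0.4]
finger_gap: 0.005
[ 0.00132868 -0.00102713  0.21020222] [ 0.4374776   0.42772534 -0.36874992]
```

View pics/scene5c.png

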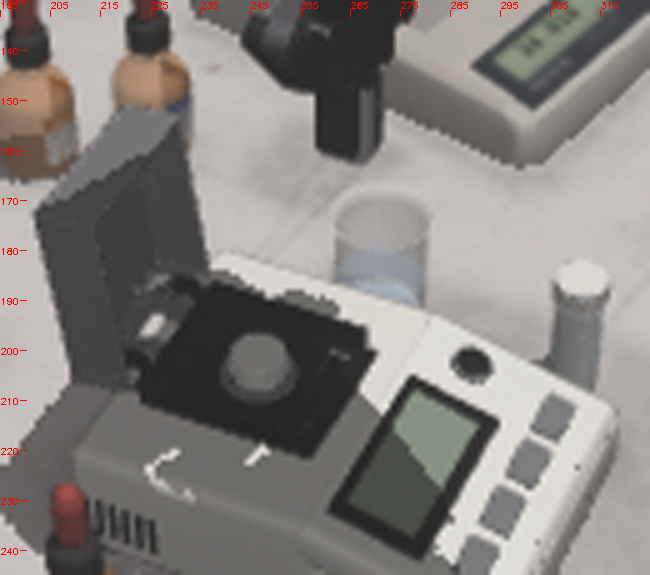

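View pics/wrist5.png

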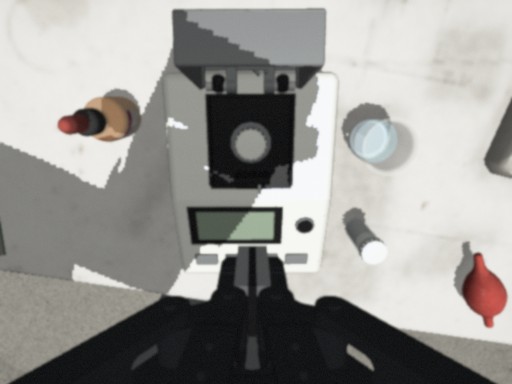

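The cap has gone down: it now sits flush in the scene crop, at (247,203). I'll check its height and where the open cover is.

Run:
```python
from h import *; from station import manip
np.set_printoptions(precision=4,suppress=True)
d=load("wrist5.npz"); s5=load("scene5.npz")
for u,v in((250,141),(247,138),(254,144)): print(loc(dep(d,u,v)))
print("block top ref",loc(dep(d,190,150)),loc(dep(d,315,170)))
d3=load("wrist3.npz");print("block top ref3",loc(dep(d3,190,90)),loc(dep(d3,318,60)))
print("scene cap",loc(dep(s5,246,202)))
# cover open edge: wrist lower edge of front face
for u,v in((180,12),(250,12),(320,12),(250,60),(180,62),(320,62)): print(u,v,loc(dep(d,u,v)))
def surf(s_,th): return np.array([.084-s_*np.cos(th)+.024*np.sin(th), .070+s_*np.sin(th)+.024*np.cos(th)])
for th in np.arange(1.7,-.11,-.1): print(round(th,2), "corner s76:",surf(.076,th)*1000)
```

```text
[ 0.0424 -0.0011  0.0753]
[0.0447 0.0012 0.0749]
[ 0.04   -0.0042  0.0741]
block top ref [0.0329 0.0483 0.0591] [ 0.0165 -0.0552  0.0605]
block top ref3 [0.0321 0.0497 0.0606] [ 0.0558 -0.0576  0.0591]
scene cap [0.0376 0.0077 0.0772]
180 12 [0.1149 0.0325 0.1511]
250 12 [ 0.115  -0.0015  0.1506]
320 12 [ 0.115  -0.0355  0.1509]
250 60 [ 0.0931 -0.0015  0.1528]
180 62 [0.0921 0.0335 0.1533]
320 62 [ 0.0921 -0.0363  0.1544]
1.7 corner s76: [117.5921 142.2743]
1.6 corner s76: [110.2089 145.2668]
1.5 corner s76: [102.5639 147.5073]
1.4 corner s76: [ 94.7333 148.9734]
1.3 corner s76: [ 86.7955 149.6504]
1.2 corner s76: [ 78.8297 149.5316]
1.1 corner s76: [ 70.9157 148.6181]
1.0 corner s76: [ 63.1323 146.9191]
0.9 corner s76: [ 55.5575 144.4515]
0.8 corner s76: [ 48.2668 141.24  ]
0.7 corner s76: [ 41.3332 137.3168]
0.6 corner s76: [ 34.8259 132.7209]
0.5 corner s76: [ 28.8099 127.4983]
0.4 corner s76: [ 23.3454 121.7013]
0.3 corner s76: [ 18.4869 115.3876]
0.2 corner s76: [ 14.283  108.6205]
0.1 corner s76: [ 10.7757 101.4674]
-0.0 corner s76: [ 8. 94.]
-0.1 corner s76: [ 5.9837 86.2928]
```

The vial is home: depth puts the cap at 74–75 mm, and contact was firm at 18 N. Next I'll go over the open cover and down behind it.

```bash
python3 -m creep '{"claw":[0,0,0,0,0,0,0,0],"dp":[[4,0,0],[8,0,0],[12,0,0],[14.4,0,0],[14.4,0,0],[14.4,0,2],[14.4,0,5],[14.4,0,5]],"roll":[0,0,0,0,0,0,0,0]}'
python3 - <<'E'
from h import *; from station import manip,imaging
s=manip.sense(); print(loc(s["tcp_pos"]),s["force"])
for n in["scene","wrist"]:
    np.savez(n+"6.npz",**imaging.snapshot(n)); 
d=load("scene6.npz"); crop(d,195,110,325,225,5,"pics/scene6c.png")
E
```

```text
t: 8.3
tcp_pos: [0.6393, -0.0045, 0.1547]
tool_rot: [0.996, 0.084, -0.006, -0.002]
force: [-1.0, -0.0, -0.9]
finger_gap: 0.001
[0.14018726 0.00061875 0.15467789] [-0.99408313 -0.04211108 -0.92335436]
```

View pics/scene6c.png

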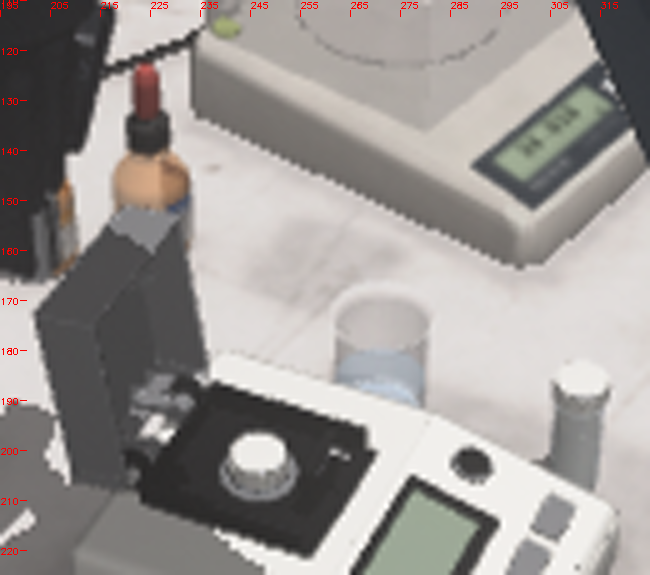

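The scene crop shows the tips at (200,165), behind the open cover, whose top edge is at (205–232,150–172). I'll let the arm settle for one row and compute the closing arc.

```bash
python3 -m creep '{"claw":[0,0],"dp":[[0,0,0],[0,0,0]],"roll":[0,0]}'
python3 - <<'E'
from h import *; from station import manip
s=manip.sense(); print(loc(s["tcp_pos"]),s["force"])
def surf(s_,th): return np.array([.084-s_*np.cos(th)+.024*np.sin(th), .070+s_*np.sin(th)+.024*np.cos(th)])
for th in (1.6,1.5,1.4,1.3,1.2,1.1,1,.9,.8): 
    c=surf(.076,th); print(th,dp(s,w(c[0]+.011,-.001,c[1]+.019))[0])
E
```

```text
t: 8.6
tcp_pos: [0.6448, -0.0053, 0.1616]
tool_rot: [0.996, 0.084, 0.001, 0.0]
force: [0.0, -0.5, -0.9]
finger_gap: -0.003
[ 0.14549423 -0.00112343  0.16161383] [ 0.02650733 -0.49524913 -0.90472704]
1.6 [-2.43 -0.01 -0.27]
1.5 [-3.19 -0.01 -0.5 ]
1.4 [-3.97 -0.01 -0.65]
1.3 [-4.77 -0.01 -0.72]
1.2 [-5.56 -0.01 -0.71]
1.1 [-6.36 -0.01 -0.62]
1 [-7.14 -0.01 -0.45]
0.9 [-7.89 -0.01 -0.2 ]
0.8 [-8.62 -0.01  0.12]
```

```bash
python3 -m creep '{"claw":[0,0,0,0,0,0,0,0,0],"dp":[[-1.5,0,0],[-2.4,0,-0.2],[-2.8,0,-0.4],[-3.2,0,-0.5],[-3.6,0,-0.6],[-4,0,-0.65],[-4.4,0,-0.7],[-4.8,0,-0.7],[-5.2,0,-0.7]],"roll":[0,0,0,0,0,0,0,0,0]}'
python3 - <<'E'
from h import *; from station import manip,imaging
s=manip.sense(); print(loc(s["tcp_pos"]),s["force"])
def surf(s_,th): return np.array([.084-s_*np.cos(th)+.024*np.sin(th), .070+s_*np.sin(th)+.024*np.cos(th)])
for th in np.arange(1.2,-.01,-.1): 
    c=surf(.076,th); print(round(th,1),dp(s,w(c[0]+.011,-.001,c[1]+.019))[0])
np.savez("scene7.npz",**imaging.snapshot("scene"))
d=load("scene7.npz"); crop(d,195,110,325,225,5,"pics/scene7c.png")
E
```

```text
t: 9.5
tcp_pos: [0.5926, -0.014, 0.1672]
tool_rot: [0.996, 0.084, 0.0, 0.0]
force: [2.0, -0.3, 2.4]
finger_gap: 0.004
[ 0.09257849 -0.0009424   0.16720372] [ 2.00108729 -0.28114188  2.35328403]
1.2 [-0.27  0.01 -0.13]
1.1 [-1.07  0.01 -0.04]
1.0 [-1.84  0.01  0.13]
0.9 [-2.6   0.    0.37]
0.8 [-3.33  0.    0.7 ]
0.7 [-4.02  0.    1.09]
0.6 [-4.68  0.    1.55]
0.5 [-5.28  0.    2.07]
0.4 [-5.82  0.    2.65]
0.3 [-6.31  0.    3.28]
0.2 [-6.73  0.    3.96]
0.1 [-7.08  0.    4.67]
-0.0 [-7.36  0.    5.42]
```

View pics/scene7c.png

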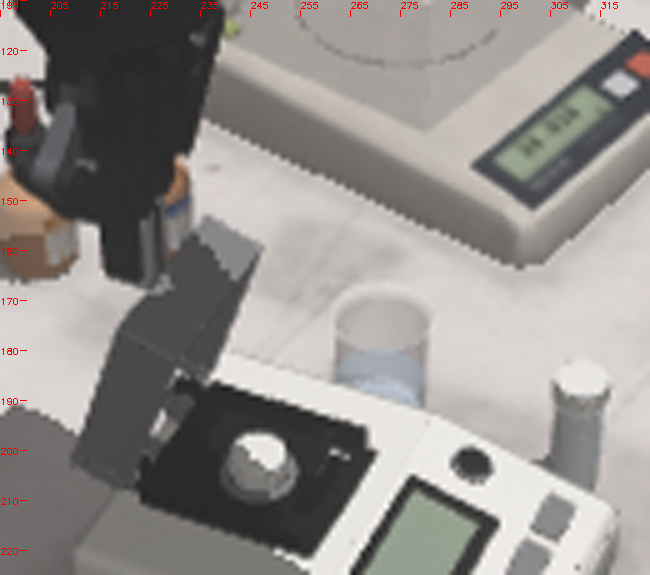

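The scene crop shows the tips at (222,166) on the back of the cover. The cover has swung forward to about 1.2 rad, with light contact of about 3 N. I'll continue along the arc.

```bash
python3 -m creep '{"claw":[0,0,0,0,0,0,0,0,0,0,0,0],"dp":[[-0.3,0,-0.1],[-0.7,0,-0.1],[-1.1,0,0],[-1.5,0,0.05],[-1.85,0,0.1],[-2.2,0,0.25],[-2.6,0,0.4],[-3,0,0.5],[-3.3,0,0.7],[-3.7,0,0.9],[-4,0,1.1],[-4.4,0,1.3]],"roll":[0,0,0,0,0,0,0,0,0,0,0,0]}'
python3 - <<'E'
from h import *; from station import manip,imaging
s=manip.sense(); print(loc(s["tcp_pos"]),s["force"])
def surf(s_,th): return np.array([.084-s_*np.cos(th)+.024*np.sin(th), .070+s_*np.sin(th)+.024*np.cos(th)])
for th in np.arange(.7,-.01,-.1): 
    c=surf(.076,th); print(round(th,1),dp(s,w(c[0]+.011,-.001,c[1]+.019))[0])
np.savez("scene8.npz",**imaging.snapshot("scene"))
d=load("scene8.npz"); crop(d,195,110,325,225,5,"pics/scene8c.png")
E
```

```text
t: 10.75
tcp_pos: [0.5493, -0.0212, 0.1539]
tool_rot: [0.996, 0.084, 0.0, 0.0]
force: [1.8, 0.6, 1.8]
finger_gap: 0.0
[ 0.04866029 -0.00086973  0.15394037] [1.78422062 0.61018087 1.75399549]
0.7 [ 0.37  0.01 -0.24]
0.6 [-0.28  0.01  0.22]
0.5 [-0.89  0.01  0.74]
0.4 [-1.43  0.01  1.32]
0.3 [-1.92  0.01  1.95]
0.2 [-2.34  0.01  2.63]
0.1 [-2.69  0.01  3.35]
0.0 [-2.97  0.01  4.09]
```

View pics/scene8c.png

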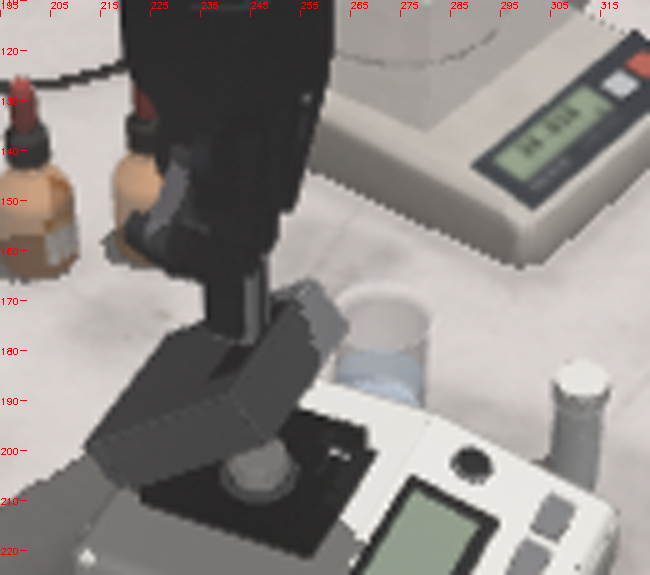

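The cover is about two-thirds shut, at roughly 0.6 rad, with the tips at (243,176) on its top. I'll continue to just above the latch.

```bash
python3 -m creep '{"claw":[0,0,0,0,0,0,0,0,0,0,0],"dp":[[-0.3,0,0.25],[-0.6,0,0.5],[-0.9,0,0.75],[-1.2,0,1.05],[-1.45,0,1.35],[-1.7,0,1.65],[-1.9,0,1.95],[-2.15,0,2.3],[-2.35,0,2.65],[-2.5,0,3],[-2.7,0,3.35]],"roll":[0,0,0,0,0,0,0,0,0,0,0]}'
python3 - <<'E'
from h import *; from station import manip,imaging
s=manip.sense(); print(loc(s["tcp_pos"]),s["force"])
np.savez("scene9.npz",**imaging.snapshot("scene"))
d=load("scene9.npz"); crop(d,195,110,325,225,5,"pics/scene9c.png")
E
```

```text
t: 11.9
tcp_pos: [0.5225, -0.0256, 0.1202]
tool_rot: [0.996, 0.084, -0.0, -0.0]
force: [-1.8, -1.1, 3.5]
finger_gap: 0.0
[ 0.02148149 -0.00069127  0.12019279] [-1.81598508 -1.09918506  3.50740336]
```

View pics/scene9c.png

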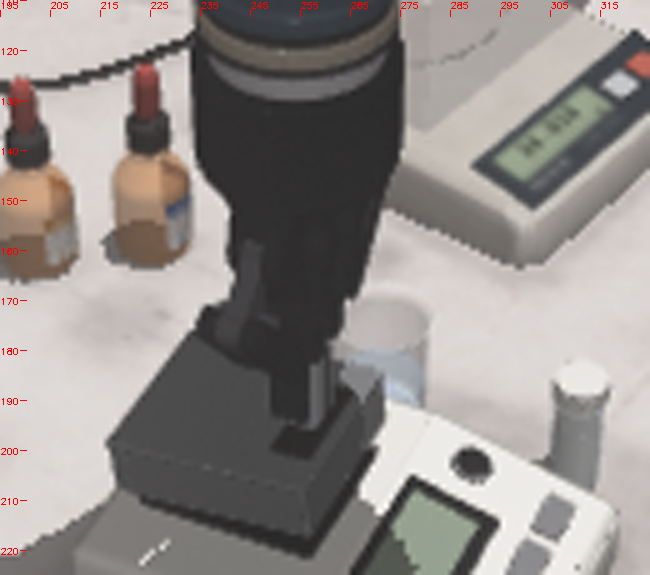

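The cover is nearly shut, with the tips at (254,194) just behind the pad. I'll move down to the firm stop.

```bash
python3 -m creep '{"claw":[0,0,0,0],"dp":[[-0.2,0,0.35],[-0.4,0,0.7],[-0.4,0,0.95],[-0.4,0,1.15]],"roll":[0,0,0,0]}'
python3 -m creep '{"claw":[0,0,0],"dp":[[0,0,0.15],[0,0,0.3],[0,0,0.4]],"roll":[0,0,0]}'
```

```text
t: 12.35
tcp_pos: [0.5182, -0.0264, 0.1089]
tool_rot: [0.996, 0.084, -0.001, 0.0]
force: [-3.5, -1.0, 8.9]
finger_gap: 0.003
t: 12.65
tcp_pos: [0.5183, -0.0265, 0.1082]
tool_rot: [0.996, 0.084, -0.0, 0.0]
force: [-10.1, 0.3, 37.7]
finger_gap: -0.001
```

Firm stop again, at 38 N. I'll let go straight up slowly at first, then clear.

```bash
python3 -m creep '{"claw":[0,0,0,0,0,0,0,0,0,0,0,0],"dp":[[0,0,-0.5],[0,0,-1.5],[0,0,-4],[0,0,-7],[-3,0,-10],[-6,0,-12],[-6,0,-12],[-6,0,-12],[-6,0,-12],[-6,0,-12],[-6,0,-12],[-6,0,-12]],"roll":[0,0,0,0,0,0,0,0,0,0,0,0]}'
python3 -m creep '{"claw":[0,0,0,0,0,0],"dp":[[0,0,0],[0,0,0],[0,0,0],[0,0,0],[0,0,0],[0,0,0]],"roll":[0,0,0,0,0,0]}'
python3 - <<'E'
from h import *; from station import manip,imaging
np.set_printoptions(precision=4,suppress=True)
s=manip.sense(); print(s["t"],loc(s["tcp_pos"]),s["force"])
for n in["scene","wrist"]: np.savez(n+"10.npz",**imaging.snapshot(n))
d=load("scene10.npz"); crop(d,195,130,325,245,5,"pics/scene10c.png")
d=load("wrist10.npz");  cv2.imwrite("pics/wrist10.png",cv2.cvtColor(d["image"],cv2.COLOR_RGB2BGR))
E
```

```text
t: 13.85
tcp_pos: [0.46, -0.0363, 0.2245]
tool_rot: [0.996, 0.084, -0.0, -0.0]
force: [1.0, -0.3, 0.4]
finger_gap: 0.003
t: 14.45
tcp_pos: [0.4597, -0.0364, 0.2252]
tool_rot: [0.996, 0.084, 0.0, 0.0]
force: [-0.5, -0.7, 0.3]
finger_gap: -0.002
14.45 [-0.0422 -0.0008  0.2252] [-0.5489 -0.6645  0.3109]
```

View pics/scene10c.png

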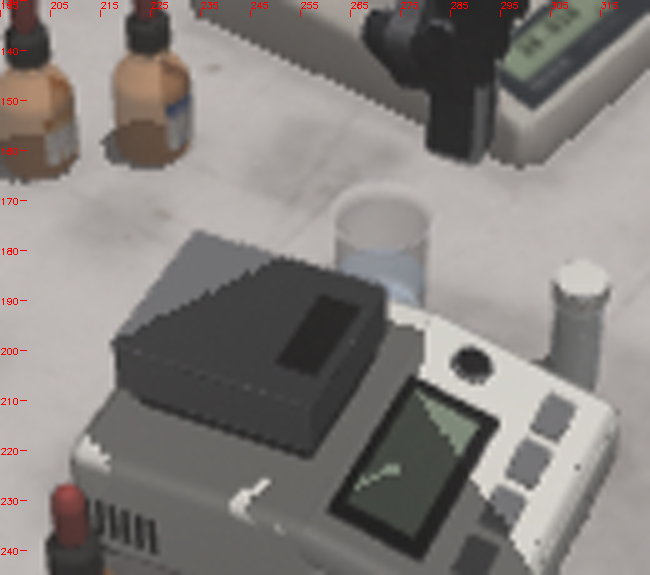

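View pics/wrist10.png

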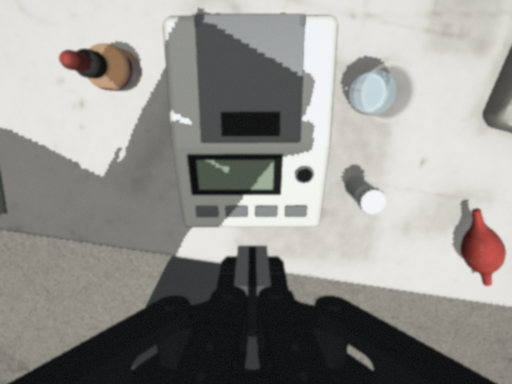

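The cover lies flat over the block, with its corners at the same pixels as at the start. The neighbouring objects haven't moved. I'll do one last height and level check.

Run:
```python
from h import *; from station import manip,imaging
np.set_printoptions(precision=4,suppress=True)
np.savez("top10.npz",**imaging.snapshot("top")); np.savez("wrist11.npz",**imaging.snapshot("wrist"))
d=load("wrist11.npz")
P=np.array([loc(dep(d,u,v)) for v in range(30,130,4) for u in range(210,295,5)]); P=P[abs(P[:,2]-.094)<.012]
a=np.polyfit(P[:,0],P[:,2],1); print("slope rad",a[0],"z at pad",np.polyval(a,.012))
t=load("top0.npz");u=load("top10.npz")
for c in((236,186),(343,213),(333,177)): print(dep(t,*c),dep(u,*c))
```

```text
slope rad -0.007061770474832644 z at pad 0.09457052068264482
[0.5289 0.0998 0.08  ] [0.5292 0.0999 0.0774]
[ 0.4625 -0.1479  0.0584] [ 0.4354 -0.0475  0.5355]
[ 0.554  -0.1355  0.0206] [ 0.4741 -0.038   0.5384]
```

```bash
python3 -c "
from station import workorder; print(workorder.sign_off())"
```

```text
the job is handed in; nothing more can be done
None
```

The job is done and handed in, at about 14.5 s on the clock. The cover is shut and stayed shut after I let go, and the vial is home. Signing off gives no verdict, so this rests on my own checks.

- **Opening:** I pressed the cover's front pad to its firm stop (37 N) and let go. The pictures show it sprung wide open.
- **Vial:** I pushed it straight down until it stopped firmly (18 N). The camera then put the cap at about 74–75 mm, where home is 74.5 mm. The scene camera read 77 mm, but near the cap's edge.
- **Closing:** I swung the cover shut from behind with the fingertips, pressed it to the stop (38 N) and let go.
- **Last checks:** More than 1.5 s after release the cover was still flat. It sloped 0.007 rad, within measuring error, and the pad was 94.6 mm high. The arm was clear and touching nothing.
- **Things around it:** The spare vial, dropper and beaker look unmoved in the scene and wrist pictures. The final top-camera check could only confirm the dropper, because the arm hid the other two.

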